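# Load the bottle warmer from the drying tray and wind its timer

## Robot

A 7-joint arm with a two-finger parallel gripper is mounted at the origin on the work surface. World frame = base frame: x ahead of the robot, y to its left, z up, the work surface at z = 0. Lengths are in m, angles in degrees, forces in N, time in s.
With the tool pointing down it reaches from about 0.425 to 0.975 m from the base axis. Payload 16.7 kg.
Tool frame: the origin (TCP) lies midway between the tips of the shut fingers; the grasp point (between the pads) lies 19 mm behind it (robot.grasp_offset is the z of the grasp point in the tool frame, in m); z points along the fingers, y is the line along which they close (so a half turn about z gives the same grasp; the last joint's range is limited). The gripper opens to 85 mm and grips with 20 to 120 N. Pads are 22 mm wide; open, the fingers measure 114 mm over their backs; the gripper's body (76 mm by 85 mm) begins 54 mm behind the grasp point. The pads swing forward as they close: fully open they stand 13 mm farther back than shut.
Start: joints at [61.507, 24.414, 4.234, 92.017, -1.954, 63.644, -3.845], TCP at [0.23, -0.635, 0.231] pointing down, gripper open.
Joint ranges: [-163.25, 163.25], [-28.42, 122.38], [-70.27, 78.77], [12.13, 141.07], [-58.53, 238.53], [9.26, 117.41], [-156.51, 156.51]. Speed limits (degrees/s): [108.29, 108.29, 136.94, 136.94, 172.46, 172.46, 172.46].

## Interface

Orientations are given as a 3x3 rotation matrix whose columns are the frame's x, y, z axes.
In Python, from cell import robot gives the robot as it stands. The module is installed in compiled form; this text tells all that it offers.
- The arm moves only by the tool play_rows, never from a script. Its argument "targets" is one flat list of numbers, 7 for each row, row after row: the shift along the world's x, y, z in cm, then the turn, a rotation vector about the world's x, y, z in degrees, then the closure, from 0 (fully open) to 1 (shut). A call has 1 to 10 rows; each row is the pose to reach, as a shift and turn from the pose commanded when the call began; what a row does not reach only later rows make up. A row lasts 1/8 s, in which the tool goes at most 62.5 mm and 10.7 degrees, less where a joint would pass 70% of its speed; a pose out of reach is approached as far as the arm can. A call with a gripper value outside its range is refused whole. The fingers move at their own pace and stop on an object; "newtons" is the grip in N (left out, the last holds). Time passes only in rows, so rows that repeat a pose let the fingers close. It gives the time, the measured TCP pose, the force, the opening and the grip force at its end, in the units of the state.
- robot.get_obs(): the state, without advancing time (a new reading comes with each control period).
- robot.get_image(name): name is "scene" or "side" or "wrist"; returns a dict with "pixels" (384x512x3 uint8, red, green, blue), "range_z" (384x512 float32, m along the optical axis (not along the pixel's ray), 0 where there is no reading), "fx", "fy", "cx", "cy" (pixels), "origin" and "attitude" of the camera in the world. Camera axes: x right, y up, looking along -z (the intrinsics and any distortion apply to the point x, -y, -z); pixel columns grow to the right and rows downward; lengths in m; the calibration is good to about 2 mm. A picture is of the moment at which its call begins.
- robot.job_done(): hands the job in; it is judged then, once.
The state is a dict: "clock": time; "joints": joint angles; "joint_vel": joint speeds; "joint_torque": joint torques, N m; "position": TCP position; "tcp_rot": TCP orientation; "wrist_force": force on the tool from outside, world axes, zero at the start; "wrist_torque": the same for the moment, N m; "grip_width": opening from 0.0 (shut) to 1.0 (fully open); "gripper_force": force on a finger pad.
Only numpy, scipy, OpenCV 4.12 (cv2) and the standard library are available. Lean on these libraries where they do the work, as an engineer would, in place of code of your own. Each camera call takes 0.05 s, during which the arm holds its last target. There are 200 camera calls.

## Task

Pick the drying tray up by its handle and tip the three bottle caps out through its open edge into the warmer's bowl, keeping the gripper off the clean caps, then lay the empty tray flat back on its mat. After that, turn the warmer's timer knob clockwise until it has come to its stop and its clutch just begins to slip, stop there and let go. Leave the bottles, the jug and the pacifier box where they stand.

Things in the scene. Friction and masses are not known exactly. Their poses are not given: they have to be found in the camera images.
- tray: Steel drying tray, green handle, about 0.2 kg. Origin on its underside; x towards the handle, z up. Floor 130 x 98 mm, 4 mm thick, x=-85 to +45. Lips 22 mm high at y=+-47, 26 mm at x=+47; the end x=-85 is open. Handle: upright fin 36 (x) x 14 (y) x 64 mm high, centred at x=+67, y=0. Caps begin to slide on it at 16 to 23 degrees of tilt, slowly at first.
- tray_grip (a point): Point in the handle fin to grip, at (67, 0, 44) mm in the tray's frame, same axes; close the fingers along y.
- tray_edge (a point): Middle of the tray's open edge, at floor level, (-85, 0, 4) mm in the tray's frame, same axes.
- mat: Dark rubber drip mat fixed on the counter, 230 (x) x 150 (y) x 4 mm, on which the tray lies. Origin: centre of its underside.
- cap0: Yellow hard plastic screw cap, closed, 38 mm across, 18 mm high, 14 g, lying in the tray. Origin: centre of its underside.
- cap1: Green screw cap, as cap0.
- cap2: Red screw cap, as cap0.
- warmer: Fixed white bottle warmer. Origin on the counter under the middle of its round bowl: outside diameter 160, inside 150, rim 100 mm high, inner floor 20 mm high. A console with a sloped panel stands beside it, centred 155 mm along the warmer's -y; the panel's normal leans 30 degrees from vertical towards the warmer's -y, away from the bowl.
- bowl_mouth (a point): Centre of the bowl's mouth, at rim height (100 mm), axes of the warmer.
- knob_grip (a point): Point to grip on the timer knob, 40 mm off the sloped panel, 12 mm below the knob's top. Its z is the turning axis, out of the panel (30 degrees from vertical); its x runs along the knob's blue bar (40 mm long, 12 mm thick along y, 36 mm high). The point turns with the knob.
- dial (a joint): Angle of the timer shaft (black disc with white pointer under the knob), rad, growing clockwise seen from above the panel. Starts between 0 and 0.5; hard stop at 1.2, where the pointer meets the orange mark on the panel. Takes about 0.03 N m, stays where left.
- knob (a joint): Slip of the knob against the shaft (rad, clockwise): 0 (bar in line with the pointer) until the shaft is at its stop; then the clutch gives at about 0.13 N m and this grows as the knob is turned on. Stop soon after it starts to grow: 0.04 to 0.6 counts as the first slip.
- bottle_a: Bystander: empty glass bottle with blue sleeve, 60 mm across, 128 mm high, standing on the 60 mm high smoked oak shelf (100 mm deep) at the back of the counter, like the other bystanders. Origin: centre of its underside.
- bottle_b: Bystander: the same bottle with an orange sleeve.
- jug: Bystander: white ceramic jug, 80 mm across, 90 mm high, handle at its +y. Origin: centre of its underside.
- pacifier_box: Bystander: round blue pacifier box with a white cap, 74 mm across, 60 mm high. Origin: centre of its underside.
Mind the look-alikes: they are no part of the job. Of the things that look like the tray, take the one that is nearest to the robot's base at the start.

How it is judged:
By the outcome, as a careful person would: the job done as asked, in the order asked, and still so for the second after the job is handed in, with the robot touching nothing.
It also fails if it takes over 64 s, if anything falls off the work surface, if the arm or the gripper's body presses on something with over 40 N, if the wrist force passes 120 N, or if a joint passes its speed limit or range.

## Working session

There is one attempt and no reset: what is moved stays moved. The work goes in short steps, Python scripts to look and compute and a tool call to move; the robot and the scene stay as the last step left them, time stands still between calls to the robot, and variables do not carry over. Pictures are saved under pics/ and viewed, at most 10 in all, crops included, and the job is handed in when it is done.

Besides the shell and the picture viewer there is one more tool, called after "Call:" as name(argument=value, ...) on one line, values as JSON. play_rows: Moves the arm, as the interface text tells. Its arguments: {"type":"object","properties":{"targets":{"type":"array"},"newtons":{"type":"number"}},"required":["targets"]}

```bash
mkdir -p pics; cat > h.py <<'E'
import numpy as np, cv2
from cell import robot
def grab(n,save=None):
    d=robot.get_image(n)
    if save: cv2.imwrite('pics/'+save,cv2.cvtColor(d['pixels'],cv2.COLOR_RGB2BGR))
    return d
def cloud(d):
    z=d['range_z'];v,u=np.mgrid[:z.shape[0],:z.shape[1]]
    p=np.stack([(u-d['cx'])/d['fx']*z,-(v-d['cy'])/d['fy']*z,-z],-1)
    return p@np.array(d['attitude']).T+np.array(d['origin'])
def ray(d,u,v,h):
    r=np.array(d['attitude'])@np.array([(u-d['cx'])/d['fx'],-(v-d['cy'])/d['fy'],-1.]);o=np.array(d['origin'])
    return o+r*(h-o[2])/r[2]
E
python3 - <<'E'
from h import *
a=grab('scene','s0.png');b=grab('side','d0.png')
for d in(a,b):print({k:v for k,v in d.items() if k not in('pixels','range_z')})
np.savez('s0.npz',P=cloud(a),I=a['pixels']);np.savez('d0.npz',P=cloud(b),I=b['pixels'])
import cv2
im=np.hstack([cv2.imread('pics/s0.png'),cv2.imread('pics/d0.png')])
print(robot.get_obs(), robot.grasp_offset)
E
```

```text
{'fx': 349.9935201117191, 'fy': 349.9935201117191, 'cx': 265.1750491314432, 'cy': 189.3590589979646, 'origin': array([1.14419993, 0.99841365, 0.86755621]), 'attitude': array([[-0.84021654, -0.32524216,  0.43388213],
       [ 0.54193536, -0.53096663,  0.65144494],
       [ 0.01849957,  0.78249088,  0.62238717]])}
{'fx': 378.96959757629645, 'fy': 378.96959757629645, 'cx': 262.25217774398413, 'cy': 190.97691400065918, 'origin': array([0.18192219, 0.86393446, 0.76888799]), 'attitude': array([[-0.85035765,  0.35824417, -0.38542572],
       [-0.52581125, -0.55016013,  0.64872672],
       [ 0.0203567 ,  0.75431091,  0.65620169]])}
{'clock': 0.1, 'joints': array([61.50640819, 24.44486586,  4.23356228, 92.04863021, -1.95430516,
       63.64574891, -3.84406899]), 'joint_vel': array([ 0.04761392, -0.03527484, -0.01049447, -0.13758122,  0.03608516,
        0.0235826 , -0.00562888]), 'joint_torque': array([ 7.92453415e-03, -9.51531458e+01,  3.77089217e+00, -4.64404428e+01,
        1.95940066e-02,  6.50702947e-03,  4.55135569e-05]), 'position': array([ 0.22989046, -0.63424062,  0.23069529]), 'tcp_rot': array([[ 9.40143167e-01,  3.40779393e-01, -4.79429943e-04],
       [ 3.40779719e-01, -9.40142566e-01,  1.06713756e-03],
       [-8.70740050e-05, -1.16664209e-03, -9.99999316e-01]]), 'wrist_force': array([ 0.03498179,  0.66851647, -0.35863776]), 'wrist_torque': array([-0.04295532, -0.00596977,  0.03019754]), 'gripper_force': 0.0, 'grip_width': 1.0005229407851803} -0.0187
```

View pics/s0.png

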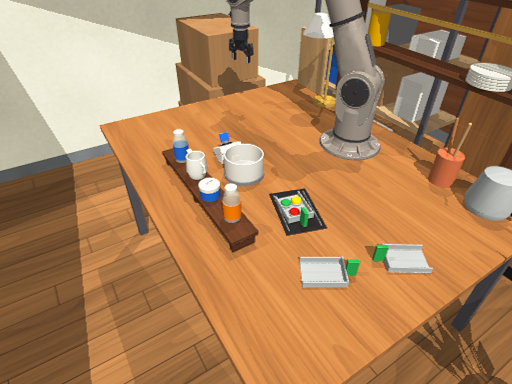

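View pics/d0.png

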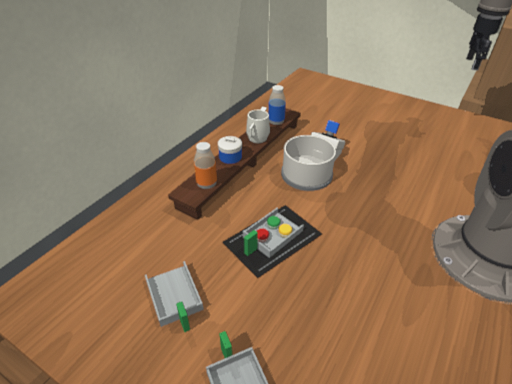

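The scene view shows three trays that could be taken for the target: the one on the mat with caps at (297,208), handle (304,217); an empty one at (325,272), handle (353,267); and another empty one at (405,258), handle (380,253). By the description (on the mat, with caps) I want the first. I'll check that it is the nearest to the base and measure it in one close crop.

```bash
python3 - <<'E'
from h import *
for f in('s0','d0'):
    q=np.load(f+'.npz');P,I=q['P'],q['I'];hsv=cv2.cvtColor(I,cv2.COLOR_RGB2HSV)
    print(f)
    for nm,lo,hi in(('green',(50,120,50),(85,255,255)),('yellow',(24,150,120),(34,255,255)),('red',(0,200,90),(3,255,255)),('blue',(100,150,60),(120,255,255)),('dark',(0,0,0),(180,110,50))):
        m=cv2.inRange(hsv,np.array(lo),np.array(hi))
        n,l,s,c=cv2.connectedComponentsWithStats(m)
        for i in range(1,n):
            if s[i,4]<25: continue
            p=P[l==i]; p=p[np.isfinite(p).all(1)]
            md=np.median(p,0)
            if md[2]>.25 or md[2]<-.03 or np.hypot(*md[:2])>1.2: continue
            print(nm,c[i].round(),s[i,4],md.round(3),np.percentile(p,3,0).round(3),np.percentile(p,97,0).round(3),'dist',np.hypot(*md[:2]).round(3))
    # bowl rim: points z .09-.107 light
    s=hsv[...,1]
    m=(P[...,2]>.092)&(P[...,2]<.106)&(s<60)&(np.hypot(P[...,0],P[...,1])<1)&(np.hypot(P[...,0],P[...,1])>.3)
    n,l,st,c=cv2.connectedComponentsWithStats(m.astype(np.uint8))
    for i in range(1,n):
        if st[i,4]>60:
            p=P[l==i][:,:2];(x,y),r=cv2.minEnclosingCircle(p.astype(np.float32));A=np.c_[2*p,np.ones(len(p))];w=np.linalg.lstsq(A,(p**2).sum(1),rcond=None)[0];print('rim',c[i].round(),st[i,4],x,y,r,'fit',w[:2],np.sqrt(w[2]+w[:2]@w[:2]))
a=cv2.imread('pics/s0.png')[115:245,200:340];b=cv2.imread('pics/d0.png')[110:280,210:360]
cv2.imwrite('pics/c0.png',np.hstack([cv2.resize(a,(400,400)),cv2.resize(b,(400,400))]))
E
```

```text
s0
green [285. 202.] 55 [0.533 0.219 0.025] [0.519 0.202 0.02 ] [0.546 0.234 0.029] dist 0.577
green [304. 217.] 126 [0.538 0.335 0.043] [0.53  0.312 0.008] [0.544 0.347 0.069] dist 0.633
green [380. 252.] 190 [0.432 0.585 0.04 ] [0.417 0.57  0.004] [0.444 0.595 0.065] dist 0.727
green [352. 266.] 184 [0.548 0.58  0.043] [0.533 0.565 0.004] [0.56  0.589 0.065] dist 0.797
yellow [296. 200.] 54 [0.492 0.229 0.026] [0.475 0.212 0.02 ] [0.506 0.243 0.028] dist 0.543
red [294. 211.] 51 [0.535 0.276 0.025] [0.522 0.26  0.022] [0.55  0.29  0.029] dist 0.602
blue [224. 137.] 65 [ 0.559 -0.214  0.096] [ 0.542 -0.223  0.081] [ 0.623 -0.103  0.173] dist 0.599
blue [180. 153.] 149 [ 0.777 -0.171  0.108] [ 0.75  -0.196  0.077] [ 0.793 -0.164  0.133] dist 0.795
blue [210. 196.] 144 [0.785 0.11  0.082] [0.747 0.081 0.065] [0.805 0.118 0.097] dist 0.793
dark [349.  99.] 84 [0.083 0.019 0.246] [ 0.056 -0.009  0.23 ] [0.099 0.075 0.298] dist 0.085
dark [300. 219.] 351 [0.542 0.326 0.004] [0.424 0.156 0.001] [0.605 0.374 0.007] dist 0.632
dark [285. 193.] 57 [0.488 0.157 0.003] [0.442 0.136 0.   ] [0.5
[... 1011 characters left out ...]
04] [ 0.733 -0.196  0.077] [ 0.779 -0.166  0.129] dist 0.769
blue [332. 127.] 100 [ 0.555 -0.215  0.095] [ 0.537 -0.225  0.081] [ 0.572 -0.205  0.107] dist 0.595
blue [230. 157.] 186 [0.75  0.107 0.08 ] [0.734 0.075 0.064] [0.786 0.115 0.096] dist 0.758
dark [271. 246.] 1377 [0.49  0.317 0.005] [0.417 0.147 0.003] [0.593 0.374 0.008] dist 0.584
dark [482. 253.] 136 [0.033 0.079 0.062] [-0.032  0.024  0.057] [0.084 0.086 0.067] dist 0.085
rim [260. 133.] 76 0.7342298030853271 -0.03875959664583206 0.0382378026843071 fit [ 0.74713152 -0.05117872] 0.028076678164163392
rim [310. 150.] 377 0.555469274520874 -0.048097919672727585 0.08254721760749817 fit [ 0.55640741 -0.04651389] 0.07712492211615181
```

View pics/c0.png

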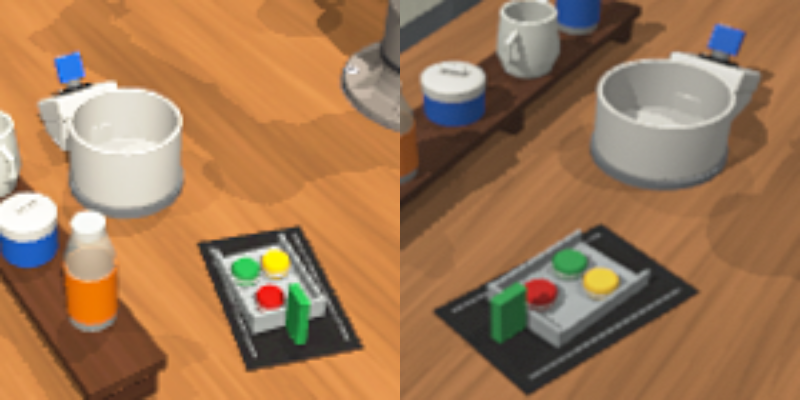

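The crop shows the tray on the mat with yellow, green and red caps. Its handle is at (297,313) on the left half and its open edge faces the bowl. It is the nearest to the base (0.62 m against 0.72 and 0.79 m), so I'll go above it.

Call:
play_rows(targets=[27,28.5,5,0,0,40,0,27,28.5,5,0,0,40,0,27,28.5,5,0,0,40,0,27,28.5,5,0,0,40,0,27,28.5,5,0,0,40,0,27,28.5,5,0,0,40,0,30,50,5,0,0,70,0,30,50,5,0,0,70,0,30,50,5,0,0,70,0,30,50,5,0,0,70,0])

```text
clock: 1.35
position: [0.5301, -0.1318, 0.2813]
tcp_rot: [[-0.003, 1.0, -0.0], [1.0, 0.003, 0.0], [0.0, -0.0, -1.0]]
wrist_force: [1.1, -0.3, 0.5]
grip_width: 1.0
gripper_force: 0.0
```

```bash
python3 -c "
from h import *
o=robot.get_obs();print(o['clock'],o['joints'],o['position'],o['tcp_rot'])"
```

```text
1.35 [ 28.06627885  11.44892859 -23.92323854 103.97099859   5.05679268
  65.62928499   2.63715604] [ 0.53010523 -0.13181     0.28132012] [[-2.82089544e-03  9.99996020e-01 -5.92072827e-05]
 [ 9.99995999e-01  2.82090775e-03  2.08838905e-04]
 [ 2.09005092e-04 -5.86179331e-05 -9.99999976e-01]]
```

```bash
python3 -c "
from h import *
d=grab('wrist','w0.png');np.savez('w0.npz',P=cloud(d),I=d['pixels']);print(d['origin'],d['attitude'])"
```

```text
[ 0.53005745 -0.05453024  0.42381414] [[ 9.99996016e-01 -2.81085679e-03 -2.58769953e-04]
 [ 2.75653244e-03  9.52689023e-01  3.03934247e-01]
 [-6.07788347e-04 -3.03933750e-01  9.52692976e-01]]
```

Call:
play_rows(targets=[0,40,0,0,0,0,0,0,40,0,0,0,0,0,0,40,0,0,0,0,0,0,40,0,0,0,0,0,0,40,0,0,0,0,0,0,40,0,0,0,0,0,0,40,0,0,0,0,0,0,40,0,0,0,0,0])

```text
clock: 2.4
position: [0.5293, 0.2675, 0.2808]
tcp_rot: [[-0.002, 1.0, -0.001], [1.0, 0.002, 0.001], [0.001, -0.001, -1.0]]
wrist_force: [-0.6, -0.8, 0.3]
grip_width: 0.999
gripper_force: 0.0
```

```bash
python3 -c "
from h import *
d=grab('wrist','w1.png');np.savez('w1.npz',P=cloud(d),I=d['pixels']);print(d['origin'],d['attitude'])
cv2.imwrite('pics/w01.png',np.hstack([cv2.imread('pics/w0.png'),cv2.imread('pics/w1.png')])[:, :][::1])
i=cv2.imread('pics/w01.png');cv2.imwrite('pics/w01.png',cv2.resize(i,(800,300)))"
```

```text
[0.52951873 0.34467549 0.42332663] [[ 0.99999677 -0.00231493  0.00104846]
 [ 0.00188738  0.95280272  0.30358426]
 [-0.00170175 -0.30358131  0.95280402]]
```

View pics/w01.png

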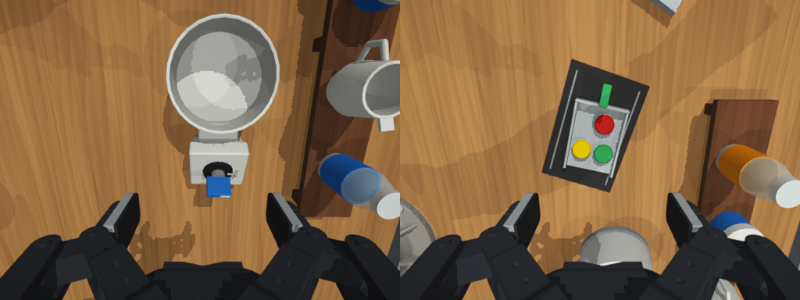

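Left half (above the warmer): bowl at (223,73), blue knob at (219,187). Right half (above the tray): mat at (596,126), handle at (606,96), caps at (604,125), (581,149) and (603,154). Next I measure these.

```bash
cat > m.py <<'E'
from h import *
def comps(P,I,lo,hi,amin=80):
    hsv=cv2.cvtColor(I,cv2.COLOR_RGB2HSV);m=cv2.inRange(hsv,np.array(lo),np.array(hi))
    n,l,s,c=cv2.connectedComponentsWithStats(m)
    return [(c[i].round(),P[l==i]) for i in range(1,n) if s[i,4]>amin]
def rect(p):
    (c,(w,h),a)=cv2.minAreaRect((p[:,:2]*1000).astype(np.float32))
    if w<h: w,h,a=h,w,a+90
    return np.round(c,1),round(w,1),round(h,1),round((a+180)%180,1)
E
python3 - <<'E'
from m import *
q=np.load('w1.npz');P,I=q['P'],q['I']
roi=(np.abs(P[...,0]-.52)<.14)&(np.abs(P[...,1]-.25)<.16)&(P[...,2]<.15)
hsv=cv2.cvtColor(I,cv2.COLOR_RGB2HSV)
m=roi&(P[...,2]<.012)&(hsv[...,2]<75)&(hsv[...,1]<120)
n,l,s,c=cv2.connectedComponentsWithStats(m.astype(np.uint8));k=1+np.argmax(s[1:,4]);print('mat',rect(P[l==k]),np.median(P[l==k][:,2]))
for nm,lo,hi in(('g',(50,120,40),(85,255,255)),('y',(24,150,120),(34,255,255)),('r',(0,180,80),(4,255,255))):
    for c,p in comps(P,I,lo,hi): print(nm,c,len(p),rect(p),p[:,2].min().round(4),p[:,2].max().round(4)); t=p[p[:,2]>p[:,2].max()-.006];print('  top',rect(t))
t=roi&(hsv[...,1]<50)&(hsv[...,2]>90)&(P[...,2]<.04);n,l,s,c=cv2.connectedComponentsWithStats(t.astype(np.uint8))
for k in range(1,n):
    if s[k,4]>100: p=P[l==k];print('steel',c[k].round(),s[k,4],rect(p),np.percentile(p[:,2],[5,50,95]))
q=np.load('w0.npz');P,I=q['P'],q['I']
for c,p in comps(P,I,(100,150,40),(120,255,255)): print('blue',c,len(p),p.min(0).round(3),p.max(0).round(3),np.median(p,0).round(3))
hsv=cv2.cvtColor(I,cv2.COLOR_RGB2HSV)
m=(P[...,2]>.095)&(P[...,2]<.106)&(hsv[...,1]<60)&(np.hypot(P[...,0]-.557,P[...,1]+.046)<.1)
p=P[m][:,:2];A=np.c_[2*p,np.ones(len(p))];w=np.linalg.lstsq(A,(p**2).sum(1),rcond=None)[0];print('rim',w[:2],np.sqrt(w[2]+w[:2]@w[:2]),len(p))
cv2.imwrite('pics/k0.png',cv2.resize(cv2.imread('pics/w0.png')[170:260,230:330],None,fx=6,fy=6,interpolation=2))
E
```

```text
mat (array([508. , 253.7]), 229.0, 148.4, 71.8) 0.003986830051829593
g [262. 122.] 353 (array([533.7, 325.9]), 36.0, 17.5, 77.1) 0.0029 0.07
  top (array([532.6, 325.9]), 35.3, 13.9, 77.3)
g [260. 196.] 443 (array([528.1, 271.1]), 147.1, 34.7, 91.0) 0.0199 0.4233
  top (array([529.5, 344.7]), 0.0, 0.0, 0.0)
y [232. 190.] 458 (array([512.6, 272.8]), 143.5, 35.2, 62.9) 0.0195 0.4233
  top (array([529.5, 344.7]), 0.0, 0.0, 0.0)
r [261. 159.] 470 (array([524.6, 297.8]), 87.7, 34.6, 105.5) 0.0216 0.4233
  top (array([529.5, 344.7]), 0.0, 0.0, 0.0)
steel [210. 148.] 288 (array([451. , 272.5]), 200.1, 3.8, 71.8) [0.00299596 0.00425084 0.00553401]
steel [251. 172.] 4446 (array([516.4, 249.2]), 198.9, 112.2, 74.2) [0.00510527 0.00819981 0.02715658]
blue [474.   7.] 530 [ 0.53  -0.055  0.061] [0.781 0.058 0.424] [0.755 0.046 0.08 ]
blue [434. 218.] 1616 [ 0.53  -0.222  0.072] [ 0.777 -0.055  0.424] [ 0.739 -0.181  0.107]
blue [279. 238.] 757 [ 0.53  -0.231  0.061] [ 0.577 -0.055  0.424] [ 0.555 -0.217  0.097]
rim [ 0.55728034 -0.04815575] 0.076620263452966 2426
```

View pics/k0.png

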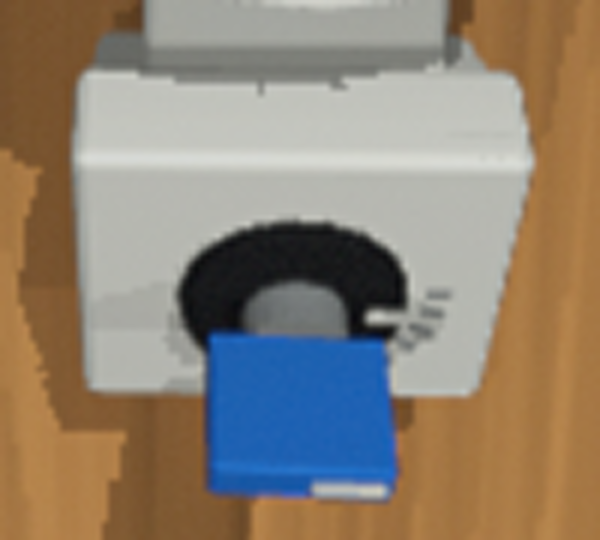

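The knob crop shows the blue bar's top from (210,340) to (390,490), nearly along world x. The white pointer on the black disc is at (385,318), towards +x. Now I grasp the tray handle.

Call:
play_rows(targets=[0.3,5.8,-15,0,0,-12.7,0.2,0.3,5.8,-15,0,0,-12.7,0.2,0.3,5.8,-15,0,0,-12.7,0.2,0.3,5.8,-18,0,0,-12.7,0.2,0.3,5.8,-21,0,0,-12.7,0.2,0.3,5.8,-23,0,0,-12.7,0.2,0.3,5.8,-24.5,0,0,-12.7,0.2,0.3,5.8,-25.2,0,0,-12.7,0.2,0.3,5.8,-25.2,0,0,-12.7,0.2])

```text
clock: 3.58
position: [0.5332, 0.3234, 0.0294]
tcp_rot: [[0.221, 0.975, 0.0], [0.975, -0.221, 0.0], [0.0, 0.0, -1.0]]
wrist_force: [-0.7, -0.2, -0.3]
grip_width: 0.797
gripper_force: 0.0
```

Call:
play_rows(targets=[0,0,0,0,0,0,0.6,0,0,0,0,0,0,0.8,0,0,0,0,0,0,1,0,0,0,0,0,0,1,0,0,0,0,0,0,1,0,0,0,0,0,0,1,0,0,0,0,0,0,1,0,0,0,0,0,0,1], newtons=90)

```text
clock: 4.58
position: [0.5333, 0.3237, 0.0298]
tcp_rot: [[0.221, 0.975, 0.001], [0.975, -0.221, 0.0], [0.001, 0.001, -1.0]]
wrist_force: [-0.7, -0.4, 6.9]
grip_width: 0.15
gripper_force: 88.0
```

```bash
python3 - <<'E'
from m import *
o=robot.get_obs();print(o['clock'],o['joints'],o['position'],o['tcp_rot'],o['wrist_force'],o['grip_width'],o['gripper_force'])
E
```

```text
4.575 [-15.49589364  36.14389384 -28.79819196 105.47655775  23.95200263
  44.43136926 -69.80013455] [0.5332865  0.32368445 0.02983878] [[ 2.21203465e-01  9.75227484e-01  6.18026161e-04]
 [ 9.75227532e-01 -2.21203736e-01  4.10083552e-04]
 [ 5.36634446e-04  5.12004225e-04 -9.99999725e-01]] [-0.65246315 -0.35992703  6.94029457] 0.15012158344392382 87.95663952827454
```

Call:
play_rows(targets=[0,0,1,0,0,0,1,0,0,3,0,0,0,1,0,0,5.5,0,0,0,1,0,0,8,0,0,0,1,0,0,10.5,0,0,0,1,0.3,-1,12,0,0,0,1,0.9,-3,13,0,0,0,1,1.7,-5.3,13,0,0,0,1,2.5,-7.7,13,0,0,0,1])

```text
clock: 5.7
position: [0.5583, 0.2449, 0.1599]
tcp_rot: [[0.221, 0.975, 0.0], [0.975, -0.221, -0.0], [-0.0, 0.0, -1.0]]
wrist_force: [0.3, -0.1, -2.8]
grip_width: 0.15
gripper_force: 87.7
```

```bash
python3 - <<'E'
from m import *
o=robot.get_obs();print(o['clock'],o['position'],o['tcp_rot'].round(3),o['wrist_force'],o['grip_width'],o['gripper_force'])
grab('wrist','w2.png'); s=grab('side','d2.png')
i=np.hstack([cv2.resize(cv2.imread('pics/w2.png'),(400,300)),cv2.resize(cv2.imread('pics/d2.png')[100:295,190:450],(400,300))]);cv2.imwrite('pics/v2.png',i)
E
```

```text
5.7 [0.55832791 0.24490723 0.1598537 ] [[ 0.221  0.975  0.   ]
 [ 0.975 -0.221 -0.   ]
 [-0.     0.    -1.   ]] [ 0.25322769 -0.05931741 -2.84096864] 0.15002716756822257 87.66524076461792
```

View pics/v2.png

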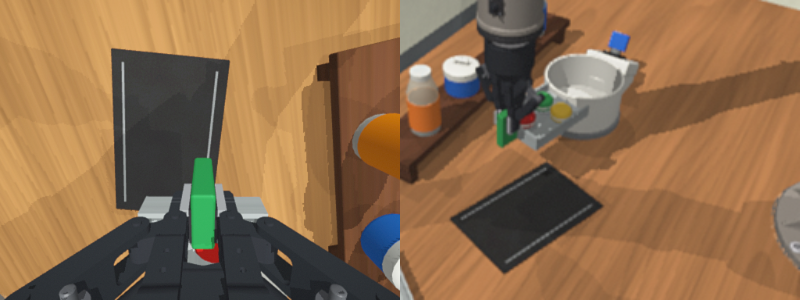

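The tray is held level with the three caps in it, at right (540,112), and the handle is in the fingers. Carrying it on over the bowl.

Call:
play_rows(targets=[0.8,-2.3,0,0,0,0,1,1.6,-4.7,0,0,0,0,1,2.3,-7,0,0,0,0,1,2.9,-8.8,0,0,0,0,1,3.3,-10.2,0,0,0,0,1,3.6,-11.1,0,0,0,0,1,3.8,-11.6,0,0,0,0,1,3.9,-11.8,0,0,0,0,1])

```text
clock: 6.8
position: [0.597, 0.1286, 0.1593]
tcp_rot: [[0.221, 0.975, -0.0], [0.975, -0.221, 0.0], [0.0, -0.0, -1.0]]
wrist_force: [-0.0, 0.4, -1.9]
grip_width: 0.153
gripper_force: 87.8
```

```bash
python3 - <<'E'
from h import *
o=robot.get_obs();print(o['clock'],o['position'],o['joints'],o['wrist_torque'])
c=np.cos;s=np.sin
ax=np.array([.221,.975]);p=o['position'];L,H=.150,.022
e=np.r_[p[:2]-L*ax,p[2]-H];print('edge',e)
for th in (10,18,22,26,30,36,42,45):
    t=np.radians(th);k=min(1,th/30)
    q=np.r_[e[:2]+ax*(L*c(t)-H*s(t)),e[2]-.026*k+L*s(t)+H*c(t)]
    print(th,((q-p)*100).round(1),(th*np.array([.975,-.221])).round(1))
E
```

```text
6.8 [0.59701856 0.12862298 0.15929715] [  5.70422256  25.55679268 -30.80911356 102.87192418  15.48012728
  55.79368268 -44.18323956] [ 0.14771455 -0.05586944 -0.00939553]
edge [ 0.56386856 -0.01762702  0.13729715]
10 [-0.1 -0.6  1.7] [ 9.8 -2.2]
18 [-0.3 -1.4  3. ] [17.6 -4. ]
22 [-0.4 -1.9  3.6] [21.4 -4.9]
26 [-0.5 -2.4  4.1] [25.3 -5.7]
30 [-0.7 -3.   4.6] [29.2 -6.6]
36 [-0.9 -4.1  5.8] [35.1 -8. ]
42 [-1.2 -5.2  6.9] [40.9 -9.3]
45 [-1.3 -5.8  7.4] [43.9 -9.9]
```

Call:
play_rows(targets=[-0.1,-0.3,0.9,4.9,-1.1,0,1,-0.1,-0.6,1.7,9.8,-2.2,0,1,-0.2,-1.0,2.4,13.7,-3.1,0,1,-0.3,-1.4,3.0,17.6,-4.0,0,1,-0.4,-1.9,3.6,21.4,-4.9,0,1,-0.5,-2.4,4.1,25.3,-5.7,0,1,-0.5,-2.4,4.1,25.3,-5.7,0,1,-0.7,-3.0,4.6,29.2,-6.6,0,1,-0.7,-3.0,4.6,29.2,-6.6,0,1,-0.7,-3.0,4.6,29.2,-6.6,0,1])

```text
clock: 8.05
position: [0.59, 0.0993, 0.2054]
tcp_rot: [[0.191, 0.976, 0.109], [0.846, -0.22, 0.485], [0.498, -0.0, -0.867]]
wrist_force: [0.2, 0.1, -0.7]
grip_width: 0.149
gripper_force: 87.9
```

```bash
python3 - <<'E'
from m import *
o=robot.get_obs();print(o['clock'],o['position'],o['tcp_rot'].round(3),o['wrist_force'])
a=grab('scene','s3.png');b=grab('side','d3.png')
for d in(a,b):
    P=cloud(d)
    for nm,lo,hi in(('g',(50,120,40),(85,255,255)),('y',(24,150,120),(34,255,255)),('r',(0,200,80),(4,255,255))):
        for c,p in comps(P,d['pixels'],lo,hi,15):
            q=np.median(p,0)
            if abs(q[0]-.55)<.12 and abs(q[1])<.3: print(nm,c,len(p),q.round(3))
i=np.hstack([cv2.resize(cv2.imread('pics/s3.png')[90:240,190:390],(400,300)),cv2.resize(cv2.imread('pics/d3.png')[70:220,210:410],(400,300))]);cv2.imwrite('pics/v3.png',i)
E
```

```text
8.05 [0.59000948 0.09934191 0.20537336] [[ 0.191  0.976  0.109]
 [ 0.846 -0.22   0.485]
 [ 0.498 -0.    -0.867]] [ 0.17455412  0.09629056 -0.65771046]
g [256. 149.] 79 [0.596 0.112 0.217]
g [277. 137.] 160 [0.588 0.111 0.215]
```

Call:
play_rows(targets=[-0.2,-1.1,1.2,5.9,-1.4,0,1,-0.5,-2.2,2.3,11.7,-2.7,0,1,-0.5,-2.2,2.3,11.7,-2.7,0,1,-0.5,-2.2,2.3,11.7,-2.7,0,1])

```text
clock: 8.65
position: [0.585, 0.0771, 0.2283]
tcp_rot: [[0.164, 0.975, 0.147], [0.726, -0.22, 0.651], [0.668, 0.0, -0.745]]
wrist_force: [-0.6, 0.5, -0.9]
grip_width: 0.15
gripper_force: 88.1
```

```bash
python3 - <<'E'
from m import *
grab('scene','s3.png');grab('side','d3.png')
i=np.hstack([cv2.resize(cv2.imread('pics/s3.png')[90:240,190:390],(400,300)),cv2.resize(cv2.imread('pics/d3.png')[70:220,210:410],(400,300))]);cv2.imwrite('pics/v3.png',i)
E
```

```text
(no output)
```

View pics/v3.png

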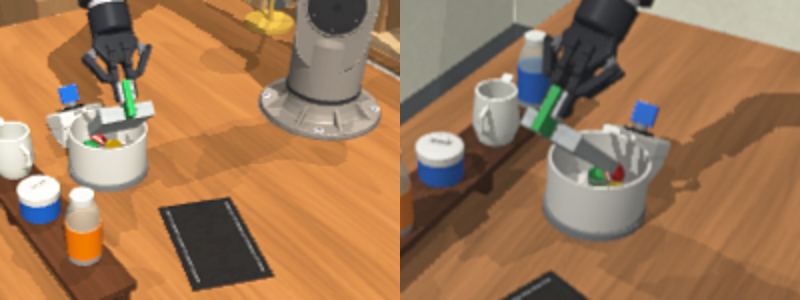

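All three caps are in the bowl: left half around (100,143), right half around (605,178). The tray is empty, so I bring it back.

Call:
play_rows(targets=[0,1,2,-8,1.8,0,1,0.4,3,1,-18,4.1,0,1,0.8,5,-1,-28,6.4,0,1,1.2,7.5,-3,-38,8.6,0,1,-0.5,12,-4.5,-40.9,9.3,0,1,-2.3,17,-6.5,-40.9,9.3,0,1,-4,21.5,-9,-40.9,9.3,0,1,-5.2,24.7,-12,-40.9,9.3,0,1,-5.2,24.7,-15,-40.9,9.3,0,1,-5.2,24.7,-15,-40.9,9.3,0,1])

```text
clock: 10.0
position: [0.5312, 0.3243, 0.0768]
tcp_rot: [[0.218, 0.976, -0.002], [0.976, -0.218, -0.002], [-0.002, -0.002, -1.0]]
wrist_force: [-0.2, 0.2, -1.5]
grip_width: 0.15
gripper_force: 87.8
```

```bash
python3 - <<'E'
from m import *
o=robot.get_obs();print(o['clock'],o['position'],o['tcp_rot'].round(4),o['wrist_force'])
d=grab('side','d4.png');P=cloud(d)
for c,p in comps(P,d['pixels'],(50,120,40),(85,255,255),15): print(c,np.median(p,0))
hsv=cv2.cvtColor(d['pixels'],cv2.COLOR_RGB2HSV)
m=(abs(P[...,0]-.515)<.08)&(P[...,1]>.16)&(P[...,1]<.31)&(hsv[...,1]<50)&(hsv[...,2]>90)&(P[...,2]>.03)&(P[...,2]<.12)
p=P[m];t=np.array([.221,.975,0]);s=p@t;hist=[(round(b,3),np.percentile(p[(s>b)&(s<=b+.02)][:,2],[5,50]).round(4)) for b in np.arange(s.min(),s.max(),.02) if ((s>b)&(s<=b+.02)).sum()>5];print(*hist,sep='\n')
E
```

```text
10.0 [0.53124126 0.32426899 0.07684927] [[ 0.2182  0.9759 -0.0024]
 [ 0.9759 -0.2182 -0.0017]
 [-0.0022 -0.002  -1.    ]] [-0.23169254  0.18030623 -1.5368625 ]
[308. 157.] [ 0.57464546 -0.08427162  0.03976549]
[248. 233.] [0.53035751 0.3412092  0.08432531]
[183. 316.] [0.53077582 0.58272218 0.0596112 ]
[225. 344.] [0.4210699  0.58714861 0.06323348]
(np.float64(0.284), array([0.0548, 0.057 ]))
(np.float64(0.304), array([0.0546, 0.0569]))
(np.float64(0.324), array([0.0549, 0.0574]))
(np.float64(0.344), array([0.0549, 0.0573]))
(np.float64(0.364), array([0.0541, 0.0568]))
(np.float64(0.384), array([0.0548, 0.0572]))
(np.float64(0.404), array([0.0545, 0.067 ]))
```

Call:
play_rows(targets=[0.2,-0.1,-1.5,0,0,0,1,0.2,-0.1,-3,0,0,0,1,0.2,-0.1,-4,0,0,0,1,0.2,-0.1,-4.4,0,0,0,1,0.2,-0.1,-4.7,0,0,0,1,0.2,-0.1,-4.7,0,0,0,1])

```text
clock: 10.8
position: [0.5351, 0.3225, 0.0314]
tcp_rot: [[0.221, 0.975, -0.0], [0.975, -0.221, 0.0], [0.0, -0.0, -1.0]]
wrist_force: [-0.2, -0.5, -1.7]
grip_width: 0.153
gripper_force: 88.0
```

Call:
play_rows(targets=[0,0,0,0,0,0,0.6,0,0,0,0,0,0,0.3,0,0,0,0,0,0,0.2,0,0,0,0,0,0,0.2,0,0,4,0,0,0,0.2,0,0,8,0,0,0,0.2,0,0,14,0,0,0,0.2,0,0,20,0,0,0,0.2,0,0,25,0,0,0,0.2,0,0,25,0,0,0,0.2])

```text
clock: 12.05
position: [0.5362, 0.3236, 0.2856]
tcp_rot: [[0.221, 0.975, 0.006], [0.975, -0.221, 0.003], [0.004, 0.005, -1.0]]
wrist_force: [0.1, -0.2, -1.6]
grip_width: 0.802
gripper_force: 0.0
```

```bash
python3 - <<'E'
from m import *
o=robot.get_obs();print(o['clock'],o['position'],o['tcp_rot'].round(4),o['wrist_force'],o['joints'])
d=grab('side','d5.png');P=cloud(d)
for c,p in comps(P,d['pixels'],(50,120,40),(85,255,255),15): print(c,np.median(p,0),p[:,2].max())
hsv=cv2.cvtColor(d['pixels'],cv2.COLOR_RGB2HSV)
m=(abs(P[...,0]-.515)<.08)&(P[...,1]>.16)&(P[...,1]<.31)&(hsv[...,1]<50)&(hsv[...,2]>90)&(P[...,2]<.12)
p=P[m];t=np.array([.221,.975,0]);s=p@t;print(*[(round(b,3),np.percentile(p[(s>b)&(s<=b+.02)][:,2],[5,50]).round(4)) for b in np.arange(s.min(),s.max(),.02) if ((s>b)&(s<=b+.02)).sum()>5],sep='\n')
E
```

```text
12.05 [0.53615905 0.3236385  0.28559669] [[ 0.221   0.9753  0.0056]
 [ 0.9753 -0.221   0.0031]
 [ 0.0043  0.0048 -1.    ]] [ 0.06470071 -0.15340456 -1.61631589] [ -8.32383355  21.12489867 -37.32156849  93.36551652  13.56834012
  69.72229152 -61.21254733]
[308. 157.] [ 0.57492454 -0.08481576  0.03991023] 0.04282415442511378
[249. 242.] [0.53116608 0.33149824 0.0425689 ] 0.07129026066959532
[183. 316.] [0.53071551 0.58242808 0.05992065] 0.768887991665204
[225. 344.] [0.42096909 0.58681402 0.06283603] 0.0681330685931989
(np.float64(0.269), array([0.0069, 0.0097]))
(np.float64(0.289), array([0.0078, 0.01  ]))
(np.float64(0.309), array([0.0072, 0.0099]))
(np.float64(0.329), array([0.0067, 0.0099]))
(np.float64(0.349), array([0.0071, 0.0098]))
(np.float64(0.369), array([0.0067, 0.0097]))
(np.float64(0.389), array([0.0065, 0.0108]))
(np.float64(0.409), array([0.0053, 0.0254]))
```

The tray is back on its mat and flat (constant floor height along its length). Next I measure the knob from the earlier wrist view.

```bash
python3 - <<'E'
from m import *
q=np.load('w0.npz');P,I=q['P'],q['I'];hsv=cv2.cvtColor(I,cv2.COLOR_RGB2HSV)
near=(abs(P[...,0]-.557)<.08)&(P[...,1]<-.13)&(P[...,1]>-.3)&(P[...,2]<.2)
def plane(p):
    c=np.median(p,0)
    for _ in range(5):
        d=p-c;n=np.linalg.svd(d[np.abs(d@(n if _ else np.zeros(3)))<.003] if _ else d,full_matrices=False)[2][2];n*=np.sign(n[2]);c=c+n*np.median(d@n)
    return c,n
w=near&(hsv[...,1]<40)&(hsv[...,2]>120)&(P[...,2]<.085)
w[:198]=0
p=P[w];c,n=plane(p);print('panel',c,n,len(p),np.degrees(np.arccos(n[2])))
b=near&cv2.inRange(hsv,np.array((100,150,40)),np.array((120,255,255))).astype(bool)
b=cv2.morphologyEx(b.astype(np.uint8),cv2.MORPH_OPEN,np.ones((3,3)))>0
p=P[b];h=(p-c)@n;print('blue h',np.percentile(h,[1,10,50,90,99]))
N=np.array([0,-.5,.866])
X=np.array([1,0,0]);Y=np.cross(N,X)
print('N heights',np.percentile(p@N,[1,50,99]),np.percentile(p@X,[1,99]),np.percentile(p@Y,[1,99]))
uv=np.c_[p@X,p@Y]*1000
print(cv2.minAreaRect(uv.astype(np.float32)))
hh=p@N;g=hh>np.percentile(hh,97)-.004;print('top rect',cv2.minAreaRect(uv[g].astype(np.float32)),g.sum(),plane(p[g]))
# black disc
k=near&(hsv[...,2]<60);print('disc',np.median(P[k],0),k.sum())
E
```

```text
panel [ 0.55587715 -0.18782325  0.07080642] [-0.00367971 -0.50060433  0.86566839] 1746 30.040885198968468
blue h [0.01661346 0.02112372 0.03728571 0.0513104  0.05242659]
N heights [0.17188304 0.19250098 0.20761618] [0.53730612 0.57517421] [-0.14705309 -0.13678601]
((557.2769775390625, -145.81500244140625), (18.24003791809082, 40.621734619140625), 87.65143585205078)
top rect ((555.9542846679688, -142.8414306640625), (10.482726097106934, 37.86606979370117), 86.5194091796875) 160 (array([ 0.55232109, -0.22414973,  0.10835826]), array([ 0.02061448, -0.20268221,  0.97902756]))
disc [ 0.55367603 -0.19363553  0.07393498] 431
```

```bash
python3 - <<'E'
from h import *
from scipy.spatial.transform import Rotation as R
o=robot.get_obs()
Rc=np.c_[[.221,.975,0],[.975,-.221,0],[0,0,-1]]
N=np.array([0,-.5,.866]);a=np.radians(-3.5);X=np.array([1,0,0]);Y=np.cross(N,X)
y=np.cos(a)*Y-np.sin(a)*X;z=-N;x=np.cross(y,z);T=np.c_[x,y,z]
print((R.from_matrix(T@Rc.T)).as_rotvec(degrees=True).round(1))
g=np.array([.5565,-.2212,.0981])
for h in(.12,.10,.0): print(h,((g+h*N-.0187*N-[.5365,.3236,.2856])*100).round(1))
E
```

```text
[ 22.  -25.9  96.7]
0.12 [  2.  -59.5 -10. ]
0.1 [  2.  -58.5 -11.7]
0.0 [  2.  -53.5 -20.4]
```

Call:
play_rows(targets=[2,-10,0,2,-2,9,0.3,2,-20,0,4,-5,19,0.3,2,-30,0,7,-8,29,0.3,2,-40,0,9,-11,39,0.3,2,-48,0,11,-13,48,0.3,2,-55,-1,13.2,-15.5,58,0.3,2,-60,-2,15.4,-18.1,67.7,0.3,2,-60,-3,17.6,-20.7,77.4,0.3,2,-60,-4,19.8,-23.3,87,0.3,2,-60,-5,22,-25.9,96.7,0.3])

```text
clock: 13.35
position: [0.5549, -0.1739, 0.2513]
tcp_rot: [[-0.934, 0.35, 0.064], [0.343, 0.836, 0.429], [0.097, 0.423, -0.901]]
wrist_force: [1.0, 1.1, -0.3]
grip_width: 0.7
gripper_force: 0.0
```

```bash
python3 - <<'E'
from h import *
from scipy.spatial.transform import Rotation as R
o=robot.get_obs();print(o['clock'],o['position'],o['tcp_rot'].round(3),o['joints'],o['wrist_torque'])
Rc=np.c_[[.221,.975,0],[.975,-.221,0],[0,0,-1]]
T=R.from_rotvec([22,-25.9,96.7],degrees=True).as_matrix()@Rc
print(T.round(3), R.from_matrix(T@o['tcp_rot'].T).as_rotvec(degrees=True))
E
```

```text
13.35 [ 0.55485648 -0.17386407  0.2512808 ] [[-0.934  0.35   0.064]
 [ 0.343  0.836  0.429]
 [ 0.097  0.423 -0.901]] [ 57.05980498  25.47835629 -42.24293922  97.88319359  -9.32999008
  67.00284953  89.71953562] [-0.44172402  0.02021188 -0.00759954]
[[-0.998  0.062  0.   ]
 [ 0.054  0.864  0.5  ]
 [ 0.031  0.498 -0.866]] [ 3.92804929 -4.70468601 16.72783471]
```

Call:
play_rows(targets=[0.1,-5,-2,2,-2.4,8.4,0.3,0.2,-9.7,-5,3.9,-4.7,16.7,0.3,0.2,-9.7,-6.6,3.9,-4.7,16.7,0.3,0.2,-9.7,-6.6,3.9,-4.7,16.7,0.3,0.2,-9.7,-6.6,3.9,-4.7,16.7,0.3])

```text
clock: 13.98
position: [0.5578, -0.2682, 0.1869]
tcp_rot: [[-0.998, 0.067, 0.002], [0.059, 0.865, 0.498], [0.032, 0.497, -0.867]]
wrist_force: [-0.0, -0.4, -0.2]
grip_width: 0.699
gripper_force: 0.0
```

```bash
cat > k.py <<'E'
from m import *
from scipy.spatial.transform import Rotation as R
N=np.array([0,-.5,.866]);X=np.array([1,0,0]);Y=np.cross(N,X)
def tool(a): # bar angle about N from X, deg
    a=np.radians(a);y=np.cos(a)*Y-np.sin(a)*X;return np.c_[np.cross(y,-N),y,-N]
def corr(g,h,a):
    o=robot.get_obs();t=g+(h-.0187)*N
    print('clk',o['clock'],'pos',o['position'].round(4),'shift cm',((t-o['position'])*100).round(2),'turn',R.from_matrix(tool(a)@o['tcp_rot'].T).as_rotvec(degrees=True).round(1))
def status():
    o=robot.get_obs();ang=np.degrees(np.arctan2(-o['tcp_rot'][:,1]@X,o['tcp_rot'][:,1]@Y))
    print(o['clock'],'angle',ang.round(1),'torque_n',(o['wrist_torque']@N).round(3),o['wrist_torque'].round(3),'F',o['wrist_force'].round(1),'off',((o['position']+.0187*N)*1000).round(1),o['joints'].round(0),o['grip_width'],o['gripper_force'])
E
python3 - <<'E'
from k import *
d=grab('wrist','w6.png');P=cloud(d);I=d['pixels'];hsv=cv2.cvtColor(I,cv2.COLOR_RGB2HSV)
near=(abs(P[...,0]-.557)<.06)&(P[...,1]<-.15)&(P[...,1]>-.3)&(P[...,2]<.2)
b=near&cv2.inRange(hsv,np.array((100,150,40)),np.array((120,255,255))).astype(bool)
b=cv2.morphologyEx(b.astype(np.uint8),cv2.MORPH_OPEN,np.ones((3,3)))>0
p=P[b];print(len(p))
if len(p)>30:
    h=p@N;g=h>np.percentile(h,97)-.005;print(np.percentile(h,[3,50,97]),cv2.minAreaRect((np.c_[p@X,p@Y][g]*1000).astype(np.float32)),g.sum())
corr(np.array([.5565,-.2212,.0981]),.12,-3.5);status()
E
```

```text
595
[0.17878566 0.20665154 0.20809845] ((555.2872924804688, -144.74440002441406), (11.509037971496582, 38.34120559692383), 86.17269134521484) 500
clk 14.025 pos [ 0.5579 -0.2684  0.1873] shift cm [-0.14 -0.34 -0.15] turn [ 0.2 -0.1  0.3]
14.025 angle -3.8 torque_n -0.014 [-0.438  0.029  0.   ] F [ 1.1 -0.4  0.5] off [ 557.9 -277.8  203.5] [ 61.  38. -42.  90.  -3.  73. 110.] 0.7035330921017131 0.0
```

View pics/w6.png

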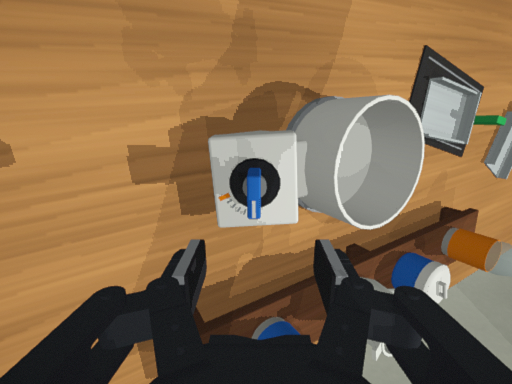

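The wrist view shows the knob bar from (254,170) to (254,216), with the pointer along it towards image-bottom. The orange mark at (224,197) is about 66° clockwise from it. The bar's angle matches the tool to within 0.5°, so I descend and grip.

Call:
play_rows(targets=[-0.2,1.2,-2.7,0,0,0,0.4,-0.2,2.5,-5.4,0,0,0,0.4,-0.2,3.6,-7.3,0,0,0,0.4,-0.2,4.5,-8.9,0,0,0,0.4,-0.2,5.1,-9.9,0,0,0,0.4,-0.2,5.5,-10.6,0,0,0,0.4,-0.2,5.5,-10.6,0,0,0,0.4])

```text
clock: 14.9
position: [0.5555, -0.2144, 0.0801]
tcp_rot: [[-0.998, 0.068, 0.002], [0.06, 0.865, 0.498], [0.032, 0.497, -0.867]]
wrist_force: [0.6, 0.5, 0.6]
grip_width: 0.599
gripper_force: 0.0
```

```bash
python3 - <<'E'
from k import *
corr(np.array([.5555,-.2227,.0974]),0,-3.8);status()
E
```

```text
clk 14.9 pos [ 0.5555 -0.2144  0.0801] shift cm [0.   0.11 0.12] turn [0.1 0.  0.1]
14.9 angle -3.9 torque_n 0.019 [-0.539 -0.032  0.004] F [0.6 0.5 0.6] off [ 555.5 -223.8   96.2] [ 58.  43. -41.  98.  -1.  59. 109.] 0.5987886599193439 0.0
```

Call:
play_rows(targets=[0,0.1,0.1,0,0,0,0.6,0,0.1,0.1,0,0,0,0.8,0,0.1,0.1,0,0,0,1,0,0.1,0.1,0,0,0,1,0,0.1,0.1,0,0,0,1,0,0.1,0.1,0,0,0,1], newtons=40)

```text
clock: 15.65
position: [0.5557, -0.2138, 0.0816]
tcp_rot: [[-0.998, 0.068, 0.003], [0.061, 0.865, 0.498], [0.032, 0.497, -0.867]]
wrist_force: [-0.0, -0.7, 6.3]
grip_width: 0.13
gripper_force: 40.8
```

```bash
python3 - <<'E'
from k import *
status()
for a in (10,20,30,40,50,60): print((-a*N).round(1))
E
```

```text
15.65 angle -3.9 torque_n 0.038 [-0.003  0.212  0.166] F [-0.  -0.7  6.3] off [ 555.7 -223.2   97.8] [ 58.  43. -41.  98.  -1.  60. 109.] 0.13012838579650013 40.82831919193268
[-0.   5.  -8.7]
[ -0.   10.  -17.3]
[ -0.  15. -26.]
[ -0.   20.  -34.6]
[ -0.   25.  -43.3]
[ -0.  30. -52.]
```

Call:
play_rows(targets=[0,0,0,0,2.5,-4.3,1,0,0,0,0,5,-8.7,1,0,0,0,0,7.5,-13,1,0,0,0,0,10,-17.3,1,0,0,0,0,12.5,-21.7,1,0,0,0,0,15,-26,1,0,0,0,0,17.5,-30.3,1,0,0,0,0,20,-34.6,1,0,0,0,0,22.5,-39,1,0,0,0,0,25,-43.3,1])

```text
clock: 16.9
position: [0.556, -0.2134, 0.0819]
tcp_rot: [[-0.587, 0.81, 0.0], [0.702, 0.509, 0.497], [0.403, 0.292, -0.867]]
wrist_force: [0.4, 1.3, 6.1]
grip_width: 0.136
gripper_force: 40.8
```

```bash
python3 - <<'E'
from k import *
status()
E
```

```text
16.9 angle -54.0 torque_n 0.062 [ 0.551 -0.006  0.068] F [0.4 1.3 6.1] off [ 556.  -222.7   98.1] [ 49.  39. -28.  98. -11.  60.  67.] 0.13592184663043697 40.84989845752716
```

Call:
play_rows(targets=[0,0,0,0,2,-3.5,1,0,0,0,0,4,-6.9,1,0,0,0,0,5,-8.7,1,0,0,0,0,5,-8.7,1])

```text
clock: 17.4
position: [0.5561, -0.2133, 0.0819]
tcp_rot: [[-0.439, 0.898, -0.0], [0.779, 0.381, 0.497], [0.447, 0.219, -0.867]]
wrist_force: [0.4, 1.8, 7.0]
grip_width: 0.135
gripper_force: 40.9
```

```bash
python3 - <<'E'
from k import *
status()
E
```

```text
17.4 angle -63.9 torque_n -0.046 [ 0.536 -0.005 -0.056] F [0.4 1.8 7. ] off [ 556.1 -222.6   98.1] [ 47.  39. -26.  98. -13.  60.  59.] 0.13505394721745925 40.85320293903351
```

Call:
play_rows(targets=[0,0,0,0,2,-3.5,1,0,0,0,0,2.5,-4.3,1,0,0,0,0,2.5,-4.3,1])

```text
clock: 17.77
position: [0.5561, -0.2133, 0.0819]
tcp_rot: [[-0.36, 0.933, -0.0], [0.809, 0.312, 0.498], [0.464, 0.179, -0.867]]
wrist_force: [0.2, 1.3, 7.7]
grip_width: 0.133
gripper_force: 40.9
```

```bash
python3 - <<'E'
from k import *
status()
E
```

```text
17.775 angle -68.9 torque_n -0.04 [ 0.599 -0.075 -0.09 ] F [0.2 1.3 7.7] off [ 556.1 -222.6   98.1] [ 47.  38. -24.  98. -14.  60.  55.] 0.13301950477337574 40.857980847358704
```

Call:
play_rows(targets=[0,0,0,0,2,-3.5,1,0,0,0,0,2.5,-4.3,1,0,0,0,0,2.5,-4.3,1])

```text
clock: 18.15
position: [0.5562, -0.2132, 0.0819]
tcp_rot: [[-0.278, 0.961, -0.001], [0.833, 0.242, 0.498], [0.478, 0.138, -0.867]]
wrist_force: [0.7, 1.0, 7.1]
grip_width: 0.133
gripper_force: 40.8
```

```bash
cat >> k.py <<'E'
def avg(n=8):
    t=[]
    for _ in range(n): robot.get_image('wrist');t.append(robot.get_obs()['wrist_torque']@N)
    print('avg',np.mean(t).round(4),np.std(t).round(4))
E
python3 -c "
from k import *
status();avg()
cv2.imwrite('pics/w7.png',cv2.resize(cv2.cvtColor(robot.get_image('wrist')['pixels'],cv2.COLOR_RGB2BGR)[100:384,100:400],None,fx=2,fy=2))"
```

```text
18.15 angle -73.9 torque_n -0.018 [ 0.58  -0.153 -0.109] F [0.7 1.  7.1] off [ 556.2 -222.6   98.1] [ 46.  38. -23.  98. -15.  60.  50.] 0.13252873018628758 40.843623876571655
avg -0.0162 0.0368
```

View pics/w7.png

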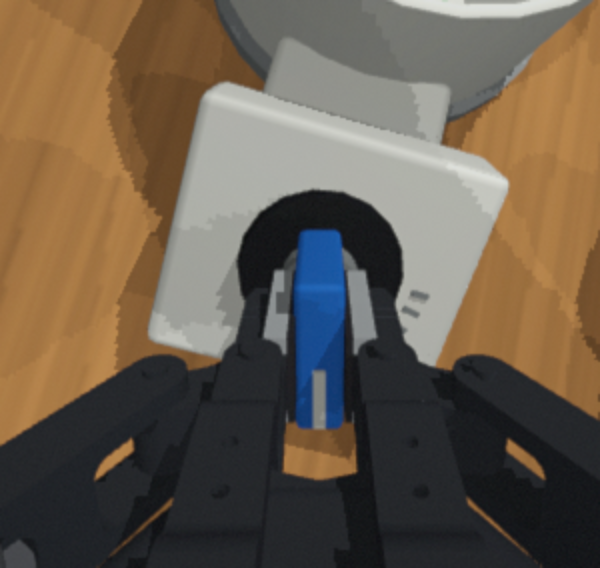

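The crop shows the bar held between the pads at (320,330), but the pointer is hidden below it. I'll work out the stop angle from the orange mark in the earlier view w6.

```bash
python3 - <<'E'
from k import *
I=cv2.cvtColor(cv2.imread('pics/w6.png'),cv2.COLOR_BGR2HSV)
# rebuild the camera pose of w6: camera is rigid in the tool frame; use w0 shot for the offset
Rt=np.c_[[-.00282,1,0],[1,.00282,0],[0,0,-1]].T.T
Rt=np.array([[-2.82089544e-03,9.99996020e-01,-5.92e-05],[9.99995999e-01,2.82e-03,2.09e-04],[2.09e-04,-5.86e-05,-1]])
pt=np.array([.53010523,-.13181,.28132012]);co=np.array([.53005745,-.05453024,.42381414]);ca=np.array([[.999996,-.00281,-.000259],[.002757,.952689,.303934],[-.000608,-.303934,.952693]])
d=robot.get_image('wrist')
o=robot.get_obs();print('check cam',(o['position']+o['tcp_rot']@Rt.T@(co-pt))-d['origin'])
T6=np.array([[-.998,.067,.002],[.059,.865,.498],[.032,.497,-.867]]);p6=np.array([.5579,-.2684,.1873])
O=p6+T6@Rt.T@(co-pt);A=T6@Rt.T@ca
m=cv2.inRange(I,np.array((5,120,120)),np.array((20,255,255)));m[:185]=0;m[215:]=0;m[:,:215]=0;m[:,235:]=0
n,l,s,c=cv2.connectedComponentsWithStats(m)
h0=.1557 # panel N height
def pl(u,v,h):
    r=A@np.array([(u-d['cx'])/d['fx'],-(v-d['cy'])/d['fy'],-1]);q=O+r*(h-O@N)/(r@N);return np.array([q@X,q@Y])
blk=cv2.inRange(I,np.array((0,0,0)),np.array((180,255,50)));blk[:150]=0;blk[215:]=0;blk[:,:220]=0;blk[:,290:]=0
v,u=np.nonzero(blk);D=np.array([pl(a,b,h0+.006) for a,b in zip(u,v)],np.float32);(cc,r)=cv2.minEnclosingCircle(D);print('disc',cc,r)
for i in range(1,n):
    if s[i,4]>4:
        q=pl(*c[i],h0)
        for ctr in ((.5555,-.1442),cc): w=q-np.array(ctr);print('orange',c[i],s[i,4],w,np.degrees(np.arctan2(w[1],w[0])))
status()
E
```

```text
check cam [ 0.00011697  0.00018714 -0.00020164]
disc (0.555798351764679, -0.14441774785518646) 0.025720883160829544
orange [224.  196.5] 46 [ 0.01447504 -0.03356749] -66.67323777867881
orange [224.  196.5] 46 [ 0.01417668 -0.03334974] -66.9700789431986
orange [215. 212.] 5 [ 0.0314183  -0.04517569] -55.18257750000257
orange [215. 212.] 5 [ 0.03111995 -0.04495794] -55.30896597770798
18.65 angle -73.9 torque_n 0.009 [ 0.567 -0.221 -0.117] F [0.8 1.  7.1] off [ 556.2 -222.6   98.1] [ 46.  38. -23.  98. -15.  60.  50.] 0.13610207199189764 40.83616375923157
```

Call:
play_rows(targets=[0,0,0,0,2,-3.5,1,0,0,0,0,3,-5.2,1,0,0,0,0,3,-5.2,1])

```text
clock: 19.02
position: [0.5562, -0.2132, 0.0819]
tcp_rot: [[-0.176, 0.984, -0.001], [0.854, 0.153, 0.498], [0.49, 0.087, -0.867]]
wrist_force: [0.7, 1.6, 7.9]
grip_width: 0.132
gripper_force: 40.8
```

```bash
python3 -c "
from k import *
status();avg(6)"
```

```text
19.025 angle -79.9 torque_n -0.083 [ 0.612 -0.246 -0.238] F [0.7 1.6 7.9] off [ 556.2 -222.6   98.1] [ 45.  38. -22.  98. -16.  60.  45.] 0.13154264565642423 40.81904053688049
avg -0.0227 0.0114
```

Call:
play_rows(targets=[0,0,0,0,0,0,0.8,0,0,0,0,0,0,0.4,0,0,0,0,0,0,0.4,0,0,0,0,0,0,0.4,0,-1,1.7,0,0,0,0.4,0,-3,5.2,0,0,0,0.4,0,-5,8.7,0,0,0,0.4,0,-7,12.1,0,0,0,0.4,0,-7,12.1,0,0,0,0.4])

```text
clock: 20.45
position: [0.5563, -0.2858, 0.2044]
tcp_rot: [[-0.175, 0.985, 0.002], [0.856, 0.151, 0.495], [0.487, 0.088, -0.869]]
wrist_force: [0.1, 0.5, -1.4]
grip_width: 0.595
gripper_force: 0.0
```

```bash
python3 - <<'E'
from k import *
status()
d=grab('wrist','w8.png');P=cloud(d);I=d['pixels'];hsv=cv2.cvtColor(I,cv2.COLOR_RGB2HSV)
near=(abs(P[...,0]-.557)<.06)&(P[...,1]<-.15)&(P[...,1]>-.3)&(P[...,2]<.2)
b=near&cv2.inRange(hsv,np.array((100,150,40)),np.array((120,255,255))).astype(bool)
b=cv2.morphologyEx(b.astype(np.uint8),cv2.MORPH_OPEN,np.ones((3,3)))>0
p=P[b];h=p@N;g=h>np.percentile(h,97)-.005;print('bar',cv2.minAreaRect((np.c_[p@X,p@Y][g]*1000).astype(np.float32)),g.sum())
O=np.array(d['origin']);A=np.array(d['attitude'])
v,u=np.nonzero(near);r0=(v.min(),v.max(),u.min(),u.max());print(r0)
# white pointer: bright pixels on the disc (radius 8-24 mm at disc height)
V,U=np.mgrid[:384,:512];r=np.stack([(U-d['cx'])/d['fx'],-(V-d['cy'])/d['fy'],-np.ones_like(U)],-1)@A.T
q=O+r*((.1617-O@N)/(r@N))[...,None];x=q@X-.5557;y=q@Y+.1444;rad=np.hypot(x,y)
w=(rad>.013)&(rad<.023)&(hsv[...,2]>130)&(hsv[...,1]<60);print('white ang',np.histogram(np.degrees(np.arctan2(y,x))[w],bins=np.arange(-180,181,10)))
og=near&(rad<.05)&(rad>.026)&cv2.inRange(hsv,np.array((5,120,120)),np.array((20,255,255))).astype(bool);print('orange',np.degrees(np.arctan2(y,x))[og].mean(),og.sum())
c=I[max(r0[0]-10,0):r0[1]+10,max(r0[2]-10,0):r0[3]+10];f=min(790/c.shape[1],590/c.shape[0]);cv2.imwrite('pics/k8.png',cv2.cvtColor(cv2.resize(c,None,fx=f,fy=f),cv2.COLOR_RGB2BGR))
E
```

```text
20.45 angle -79.9 torque_n -0.027 [-0.529  0.014 -0.023] F [ 0.1  0.5 -1.4] off [ 556.3 -295.2  220.6] [ 48.  33. -20.  88. -15.  76.  45.] 0.5945429218295734 0.0
bar ((556.1039428710938, -144.1963348388672), (10.63840103149414, 38.82706069946289), 10.1469087600708) 396
(np.int64(128), np.int64(269), np.int64(201), np.int64(310))
white ang (array([0, 0, 0, 0, 0, 0, 0, 0, 0, 8, 6, 0, 0, 0, 0, 0, 0, 0, 0, 0, 0, 0,
       0, 0, 0, 0, 0, 0, 0, 0, 0, 0, 0, 0, 0, 0]), array([-180, -170, -160, -150, -140, -130, -120, -110, -100,  -90,  -80,
        -70,  -60,  -50,  -40,  -30,  -20,  -10,    0,   10,   20,   30,
         40,   50,   60,   70,   80,   90,  100,  110,  120,  130,  140,
        150,  160,  170,  180]))
orange -96.40283239390808 145
```

View pics/k8.png

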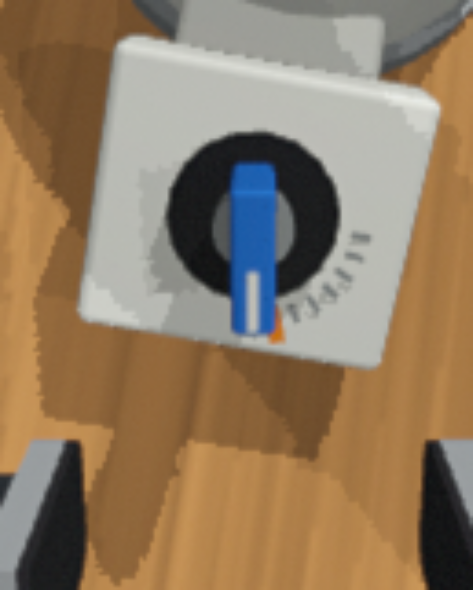

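The last crop shows the gripper clear. The bar points at about (254,300) and has passed the orange mark at (278,325) by about 13° (0.23 rad of slip), inside the 0.04–0.6 band. Handing in.

```bash
python3 -c "
from h import *
print(robot.job_done())"
```

```text
the job is handed in; nothing more can be done
None
```

I handed the job in at about 20.5 s: the three caps are in the warmer's bowl, the empty tray is flat on its mat, and the knob is about 0.23 rad past its stop and released; that slip is judged from the bar passing the orange mark, as the wrist torque was too noisy to confirm it and the pointer was hidden under the bar.

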